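Set the light and hold the exposure shutter open at its mark

TASK

Make a test exposure: first, with the shutter still shut, slide the blue fader of the dimmer box to its yellow mark. Then pull the red handle of the exposure box's spring-return shutter out until the handle lines up with the yellow mark on the rail, and finish while still holding it there (let go and the spring shuts it). Leave everything else (the grey bottle, the loose paint tube at the front, the eraser, the tape roll) where it is.

Things in the scene. Friction and masses are not known exactly. Their poses are not given: they have to be found in the camera images.
- dimmer_box: fixed black box with an aluminium top plate, 100 (x) x 180 (y) x 40 mm high; origin at the centre of its underside. The fader's slot runs along the box's own y, through the centre of the top. Stands left or right of the exposure box, turned up to 0.25 rad.
- fader: blue fader cap, white line on top, 26 (x) x 14 (y) x 26 mm high, on a stem. Slides only along the dimmer box's y, from y = -50 to +50 mm of its centre; 1.5 N friction, stays where left; starts on the mark's -y side. Origin in the middle of the cap, at the height of the box's top (40 mm); the cap spans 5 to 31 mm above it. Axes as the dimmer box's.
- dimmer_mark: yellow bar 20 (x) x 6 (y) x 3 mm lying on the dimmer box's top on the robot's side of the slot (its centre 30 mm from the slot); fixed. Origin under its centre; axes as the dimmer box's. The fader is set when the cap's middle has the same y (dimmer box's y) as the bar's.
- exposure_box: fixed grey box with a black top and two aluminium rails, 200 (x) x 160 (y) x 50 mm high, rails 8 mm more; origin at the centre of its underside; its own -x points towards the robot, turned up to 0.25 rad.
- shutter: steel plate with a red upright handle fin 12 (x) x 44 (y) mm; slides only along the exposure box's -x, 0 to 85 mm, against a spring (3.6 N shut plus 90 N/m). Origin in the fin's middle at the height of the box's top (50 mm); fin to grasp: 10 to 55 mm above it. Shut, it is at +15 mm in the box's x. A black line on the plate's +y side continues the fin's middle. Axes as the box's.
- shutter_mark: yellow bar 6 (x) x 19 (y) x 3 mm lying on the +y rail of the exposure box, 67 mm from its middle line; fixed. Origin under its centre; axes as the exposure box's. The shutter is at the mark when the fin's middle has the same x (exposure box's x) as the bar's, 45 to 70 mm from shut.
- grey_bottle: grey paint bottle with blue cap, 67 mm wide, 184 mm high, standing at the back beside the red tool pot; origin under its centre; leave alone.
- tube: small paint tube with a red band, 29 x 107 x 20 mm, lying at the front edge between the boxes; origin under its centre; leave alone.
- rubber: blue and white eraser, 23 x 45 x 13 mm, lying between the boxes; origin under its centre; leave alone.
- tape: blue tape roll, 80 mm across, 19 mm high, lying at the front left; origin under its centre; leave alone.

How it is judged:
By the outcome, as a careful person would: the job done as asked, in the order asked, and still so for the second after the job is handed in, while the arm keeps its last pose, push and grip.
It also fails if it takes over 56 s, if anything falls off the work surface, if the arm or the gripper's body presses on something with over 40 N, if the wrist force passes 120 N, or if a joint passes its speed limit or range.

ROBOT

A 6-joint arm with a two-finger parallel gripper is mounted at the origin on a cart in front of the work surface, level with it; the furniture and walls round the work are solid. World frame = base frame: x ahead of the robot, y to its left, z up, the work surface at z = 0. Lengths are in mm, angles in rad, forces in N, time in s.
With the tool pointing down it reaches from about 400 to 825 mm from the base axis. Payload 7 kg.
Tool frame: the origin (TCP) lies at the very end of the fingers, on their centre line; the grasp point (between the pads) lies 19 mm behind it (grasp_offset is the distance from the TCP to the grasp point, in mm); z points along the fingers, y is the line along which they close (so a half turn about z gives the same grasp; the last joint's range is limited). The gripper opens to 85 mm and grips with 20 to 120 N. Pads are 22 mm wide; open, the fingers measure 114 mm over their backs; the gripper's body (76 mm by 85 mm) begins 54 mm behind the grasp point. The pads swing forward as they close: fully open they stand 13 mm farther back than shut.
Start: joints at [1.523, 0.359, 0.012, 0, -1.224, -0.288], TCP at [222.437, 637.273, 231.302] pointing down, gripper open.
Joint ranges: [-3.07, 3.07], [-1.43, 2.12], [-1.02, 1.25], [-3.03, 1.67], [-3.05, -0], [-3.03, 3.03]. Speed limits (rad/s): [2.39, 2.39, 3.01, 3.14, 3.14, 3.14].

INTERFACE

Orientations are given as a unit quaternion [x, y, z, w].
In Python, from plant import movep, line_to, move_joints, open_jaws, gripper_close, wait, inverse_kinematics, capture, camera_params, MotionError, sign_off, read_time_s, read_q, read_dq, read_joint_efforts, read_ee_pos, read_tool_rot, read_contact_force, read_torque, read_gripper_width, read_gripper_force, grasp_offset gives the robot as it stands. Calls block until the motion is done:
- movep(position, orientation): joint-space move of the TCP to a pose.
- line_to(position, vel=150, frame=None, until_force=None): straight line of the TCP; frame=None keeps the orientation; vel is the mean speed in mm/s. With until_force (N) it stops when the force on the tool has changed by that much, and returns True; else False.
- move_joints(angles): joint-space move.
- open_jaws() and gripper_close(): open the fingers fully, or close them until they stop; the grip force is fixed at half the most.
- wait(seconds).
- inverse_kinematics(position, orientation): joint angles nearest the present ones, or None.
- capture(name): name is "scene" or "top"; returns the picture (420x560x3 uint8, blue, green, red); there is no depth.
- camera_params(name): a dict with "fx", "fy", "cx", "cy" (pixels), "k1" (the pictures are not rectified: a ray, as slopes to the right and down, at radius r is drawn at 1 + k1 r^2 times it, then the intrinsics apply), "cam_to_world" (4x4, takes a point from camera to world coordinates). Camera axes: x right, y up, looking along -z (the intrinsics and any distortion apply to the point x, -y, -z); pixel columns grow to the right and rows downward; lengths in mm; the calibration is good to about 2 mm. A picture is of the moment at which its call begins. camera_params takes no time and is no camera call.
A pose or a line that the arm cannot do raises MotionError and nothing moves.
- sign_off(): hands the job in; it is judged then, once.
Readings, each from a call of its own:
- read_time_s(): time.
- read_q(): joint angles.
- read_dq(): joint speeds.
- read_joint_efforts(): joint torques, N m.
- read_ee_pos(): TCP position.
- read_tool_rot(): TCP orientation.
- read_contact_force(): force on the tool from outside, world axes, zero at the start.
- read_torque(): the same for the moment, N m.
- read_gripper_width(): opening from 0.0 (shut) to 1.0 (fully open).
- read_gripper_force(): force on a finger pad.
Only numpy, scipy, OpenCV 4.12 (cv2) and the standard library are available. Lean on these libraries where they do the work, as an engineer would, in place of code of your own. Each camera call takes 0.05 s, during which the arm holds its last target. There are 200 camera calls.

## Working session

There is one attempt and no reset: what is moved stays moved. The work goes in short steps, each a Python script; the robot and the scene stay as the last script left them, time stands still between calls to the robot, and variables do not carry over. Pictures are saved under pics/ and viewed, at most 10 in all, crops included, and the job is handed in when it is done.

```bash
ls; mkdir -p pics; python3 - <<'E'
from plant import *
import cv2
for n in("scene","top"):
    cv2.imwrite(f"pics/{n}0.png",capture(n)); p=camera_params(n); print(n,p)
print(read_tool_rot(),read_ee_pos(),grasp_offset if not callable(grasp_offset) else grasp_offset(),read_time_s())
E
```

```text
pics
scene {'fx': 523.0169105649061, 'fy': 523.0169105649061, 'cx': 282.1716099829586, 'cy': 208.41262716121977, 'k1': -0.12996264645827899, 'cam_to_world': array([[ 8.85444989e-01,  3.01601862e-01, -3.53586607e-01,
         5.32542500e+01],
       [-4.64695121e-01,  5.85617320e-01, -6.64161727e-01,
        -9.21747334e+02],
       [ 6.75402768e-03,  7.52388643e-01,  6.58684835e-01,
         9.41881815e+02],
       [ 0.00000000e+00,  0.00000000e+00,  0.00000000e+00,
         1.00000000e+00]])}
top {'fx': 500.639525199674, 'fy': 500.639525199674, 'cx': 279.90082272377464, 'cy': 213.31169762341176, 'k1': -0.17319812408144397, 'cam_to_world': array([[-5.93330268e-02,  8.97957961e-01, -4.36063174e-01,
        -9.49920178e+01],
       [-9.98231447e-01, -5.49842458e-02,  2.25989090e-02,
         1.21141401e+01],
       [-3.68373442e-03,  4.36632835e-01,  8.99632257e-01,
         1.41644647e+03],
       [ 0.00000000e+00,  0.00000000e+00,  0.00000000e+00,
         1.00000000e+00]])}
[ 9.85926004e-01 -1.67180418e-01 -3.85139860e-05  7.88252714e-04] [222.3306943  636.85626411 230.43049011] 18.700000000000003 0.1
```

View pics/top0.png

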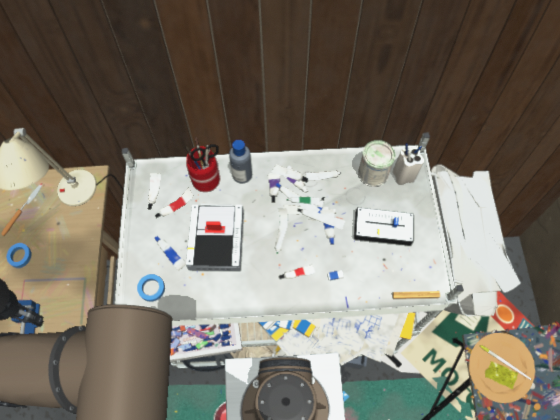

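View pics/scene0.png

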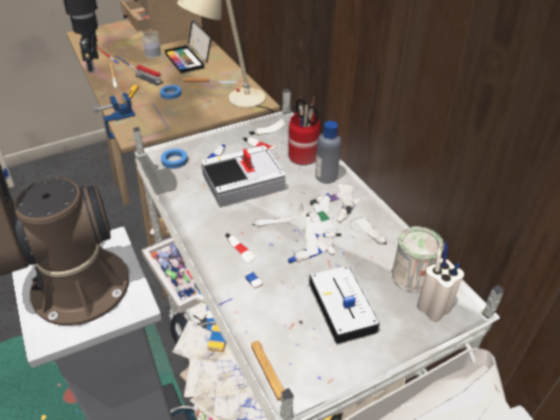

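The top view shows the exposure box at about (215,237) and the dimmer box at about (384,225). I'll enlarge both in both views.

```bash
python3 - <<'E'
import cv2,numpy as np
t=cv2.imread("pics/top0.png");s=cv2.imread("pics/scene0.png")
def c(im,u,v,w=80,h=60):
    return cv2.resize(im[v:v+h+0,u:u+w],(400,300),interpolation=cv2.INTER_CUBIC)
a=np.vstack([np.hstack([c(t,170,200,100,75),c(t,344,195)]),np.hstack([c(s,195,140,100,75),c(s,300,260,100,75)])])
cv2.imwrite("pics/crop1.png",a)
E
```

```text
(no output)
```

View pics/crop1.png

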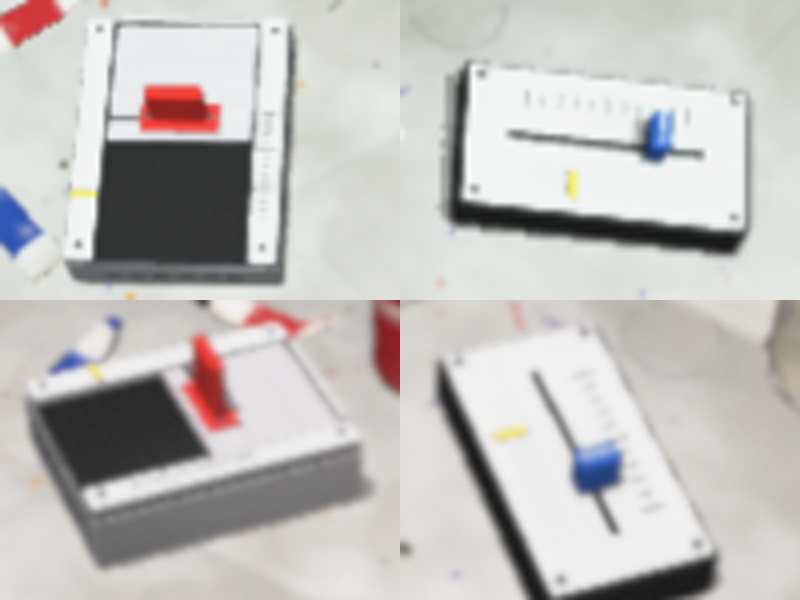

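Crop coordinates, top view: the dimmer mark is at (572,185), the slot runs from (508,133) to (704,155), and the shutter mark is at (83,194). Scene view: the dimmer mark is at (510,434) and the shutter mark at (96,373). I'll fit both box poses from the corners.

```bash
cat > h.py <<'E'
import numpy as np, cv2
from plant import *
from scipy.optimize import least_squares
from scipy.spatial.transform import Rotation as R
def proj(n,P):
    p=camera_params(n);T=np.linalg.inv(p["cam_to_world"]);q=np.atleast_2d(P)@T[:3,:3].T+T[:3,3]
    s=np.c_[q[:,0],-q[:,1]]/-q[:,2:3];s=s*(1+p["k1"]*(s**2).sum(1,keepdims=True))
    return s*[p["fx"],p["fy"]]+[p["cx"],p["cy"]]
def w(pose,L):
    x,y,a=pose;L=np.atleast_2d(L);c,s=np.cos(a),np.sin(a)
    return np.c_[x+c*L[:,0]-s*L[:,1],y+s*L[:,0]+c*L[:,1],L[:,2]]
def ray(n,uv,z):
    f=lambda g:(proj(n,[g[0],g[1],z])-uv).ravel()
    return least_squares(f,[600,0]).x
def loc(pose,P):
    x,y,a=pose;d=np.array(P)-[x,y];return np.array([np.cos(a)*d[0]+np.sin(a)*d[1],-np.sin(a)*d[0]+np.cos(a)*d[1]])
def px(c,s,ox,oy,sx,sy): c=np.atleast_2d(c)-[sx,sy];return (c+.5)/s-.5+[ox,oy]
E
python3 - <<'E'
from h import *
tD=lambda c:px(c,5,344,195,400,0); tE=lambda c:px(c,4,170,200,0,0)
sD=lambda c:px(c,4,300,260,400,300); sE=lambda c:px(c,4,195,140,0,300)
def fit(L,t,s,x0):
    f=lambda p:np.r_[(proj("top",w(p,L))-t).ravel(),(proj("scene",w(p,L))-s).ravel()]
    for nm,g in(("both",f),("top",lambda p:(proj("top",w(p,L))-t).ravel()),("scene",lambda p:(proj("scene",w(p,L))-s).ravel())):
        r=least_squares(g,x0);print(nm,r.x.round(3),r.fun.round(1))
        if nm=="both":b=r.x
    return b
LD=[[50,90,40],[50,-90,40],[-50,-90,40],[-50,90,40]]
D=fit(LD,tD([(468,62),(748,92),(745,232),(463,200)]),sD([(441,362),(714,552),(550,598),(441,362)])if 0 else sD([(589,328),(714,552),(550,598),(441,362)]),[600,-350,0])
LE=[[100,80,58],[100,-80,58],[-100,-80,58],[-100,80,58]]
E=fit(LE,tE([(88,22),(293,20),(284,264),(67,262)]),sE([(281,327),(360,440),(88,510),(28,385)]),[600,150,0])
for n,m,s in(("top",tD,[(508,133),(704,155),(572,185)]),("scene",sD,[(534,373),(616,532),(510,434)])):
    print(n,[loc(D,ray(n,m(c)[0],40)).round(1) for c in s])
print("fader top",loc(D,ray("top",tD((663,115))[0],71)),loc(D,ray("scene",sD((598,451))[0],71)))
print("mark E",loc(E,ray("top",tE((83,194))[0],61)),loc(E,ray("scene",sE((96,373))[0],61)))
print("fin top",loc(E,ray("top",tE((174,92))[0],105)),loc(E,ray("scene",sE((206,341))[0],105)))
E
```

```text
both [ 5.16813e+02 -3.38513e+02 -1.82000e-01] [-1.  -0.8  0.6 -0.5  0.9  1.2 -1.9  1.1  1.2 -2.3  2.4  1.5 -0.5  1.9
 -2.1 -1.4]
top [ 5.17686e+02 -3.39819e+02 -1.80000e-01] [-0.7 -1.1  0.9 -0.8  1.3  0.8 -1.5  0.9]
scene [ 5.16605e+02 -3.37785e+02 -1.83000e-01] [ 1.  -2.5  2.1  1.3 -0.8  1.7 -2.3 -1.6]
both [ 5.07376e+02  1.74100e+02 -7.40000e-02] [-0.2 -1.5  0.6 -0.5 -0.3  0.5 -1.   0.  -0.6 -1.   1.3  0.9  0.4  1.4
 -1.9  0. ]
top [ 5.06324e+02  1.73476e+02 -6.10000e-02] [-0.4 -0.9  0.4 -0.5  0.4  0.5 -0.4  0.7]
scene [ 5.08711e+02  1.75926e+02 -9.20000e-02] [ 0.3 -1.2  1.2  0.9 -0.2  0.6 -1.4 -0.9]
top [array([ 2.1, 59.6]), array([  1.7, -61.2]), array([-28. ,  19.1])]
scene [array([ 1.1, 61. ]), array([  2.1, -56.9]), array([-28. ,  23.1])]
fader top [ 10.21162968 -29.27261741] [  1.63479204 -25.20230171]
mark E [-47.81488086  69.32606908] [-46.48370652  68.60750104]
fin top [15.16205574  1.01933687] [19.86979784 15.12223301]
```

Both views agree. The dimmer is at about (517,-338.5) with yaw -0.182, its mark at y≈20.5 and its fader at y≈-28. The exposure box is at about (507,174) with yaw of roughly -0.07, and its mark is at x≈-47. Next is the fader.

```bash
cat >> h.py <<'E'
D=[516.8,-338.5,-0.182]; E=[507,174,-0.07]
def q(h): return [np.cos(h),np.sin(h),0,0]
def P(pose,x,y,z): return w(pose,[x,y,z])[0]
E
python3 - <<'E'
from h import *
Q=q(D[2]/2)
movep([430,260,260],Q); movep(P(D,1,-28,150),Q)
line_to(P(D,1,-28,47)); print(read_contact_force(),read_ee_pos())
gripper_close(); print(read_gripper_width(),read_gripper_force(),read_contact_force())
line_to(P(D,1,20.5,47),vel=60); print(read_contact_force(),read_ee_pos(),P(D,1,20.5,47),read_gripper_width())
open_jaws(); line_to(P(D,1,20.5,150)); movep([430,0,260],Q)
print(read_time_s())
t=capture("top");s=capture("scene");cv2.imwrite("pics/t1.png",t);cv2.imwrite("pics/s1.png",s)
c=lambda im,u,v,a,b:cv2.resize(im[v:v+b,u:u+a],(400,300),interpolation=cv2.INTER_CUBIC)
cv2.imwrite("pics/crop2.png",np.hstack([c(t,344,195,80,60),c(s,300,260,100,75)]))
E
```

```text
[0.71958544 0.65036754 0.04844616] [ 513.47346274 -366.35948884   47.85289799]
0.15211000058103402 58.89593482017517 [-0.88734726  0.39133585  3.98767786]
[-1.62759207  2.09094282  6.84167691] [ 521.65383989 -318.13626756   47.36645898] [ 521.49392015 -318.51958174   47.        ] 0.14867065937626397
9.2667
```

View pics/crop2.png

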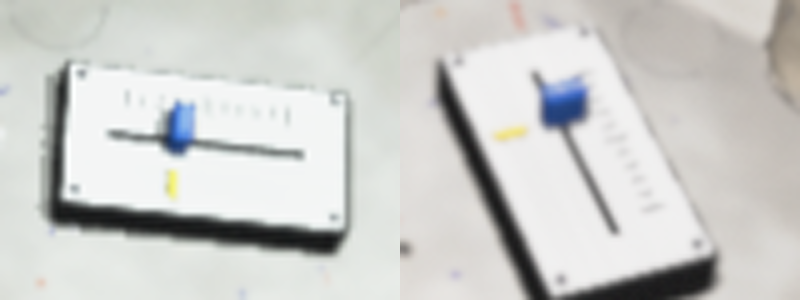

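The cap is now next to the mark: top crop (180,128) against the mark at (172,184). I'll check it numerically, using colour centroids against a projected cap model.

```bash
python3 - <<'E'
from h import *
def cen(im,kind,box):
    u,v,a,b=box;I=im[v:v+b,u:u+a].astype(float);B,G,Rr=I[...,0],I[...,1],I[...,2]
    m=np.clip(B-Rr-30,0,None) if kind=="b" else np.clip(np.minimum(Rr,G)-B-25,0,None)
    m=np.minimum(m,60 if kind=="b" else 999); yy,xx=np.mgrid[v:v+b,u:u+a]
    return np.array([(m*xx).sum(),(m*yy).sum()])/m.sum()
def hullc(n,c):
    L=[[c[0]+i*13,c[1]+j*7,z] for i in(-1,1) for j in(-1,1) for z in(45,71)]
    h=cv2.convexHull(proj(n,w(D,L)).astype(np.float32));M=cv2.moments(h);return np.array([M["m10"],M["m01"]])/M["m00"]
bx={"top":(350,205,70,45),"scene":(310,268,60,75)}
for k in(0,1):
  for n in("top","scene"):
    im=cv2.imread(f"pics/{n if k==0 else n[0]}{'0' if k==0 else '1'}.png")
    f=cen(im,"b",bx[n]);m=cen(im,"y",bx[n])
    c=least_squares(lambda c:hullc(n,c)-f,[0,0]).x
    print(k,n,f.round(2),m.round(2),"fader",c.round(2),"mark",loc(D,ray(n,m,42)).round(2))
E
```

```text
0 top [395.48 221.63] [378.03 231.36] fader [0. 0.] mark [-28.06  19.37]
0 scene [348.72 301.26] [327.16 292.86] fader [0. 0.] mark [-28.34  22.25]
1 top [379.8  219.85] [378.01 231.35] fader [0. 0.] mark [-28.05  19.43]
1 scene [340.42 285.01] [327.18 292.86] fader [0. 0.] mark [-28.31  22.25]
```

```bash
python3 - <<'E'
from h import *
def hullc(n,c):
    L=[[c[0]+i*13,c[1]+j*7,z] for i in(-1,1) for j in(-1,1) for z in(45,71)]
    h=cv2.convexHull(proj(n,w(D,L)).astype(np.float32));M=cv2.moments(h);return np.array([M["m10"],M["m01"]])/M["m00"]
for n,f in(("top",[395.48,221.63]),("scene",[348.72,301.26]),("top",[379.8,219.85]),("scene",[340.42,285.01])):
    print(n,least_squares(lambda c:hullc(n,c)-f,[2,2],diff_step=.5).x.round(2))
E
```

```text
top [  2.89 -29.86]
scene [  1.89 -25.51]
top [ 3.1  18.02]
scene [ 1.86 22.3 ]
```

The fader matches the mark to about 1 mm: -1.4 mm in the top view and 0 in the scene view. Next is the shutter.

```bash
cat >> h.py <<'E'
def snap(k):
    t=capture("top");s=capture("scene");cv2.imwrite(f"pics/t{k}.png",t);cv2.imwrite(f"pics/s{k}.png",s)
    c=lambda im,u,v,a,b:cv2.resize(im[v:v+b,u:u+a],(400,300),interpolation=cv2.INTER_CUBIC)
    cv2.imwrite(f"pics/crop{k}.png",np.hstack([c(t,170,200,100,75),c(s,195,140,100,75)]))
E
python3 - <<'E'
from h import *
q0=read_q();best=None
for s in(1,-1):
    Q=q((E[2]+s*np.pi/2)/2);j=inverse_kinematics(P(E,15,0,170),Q)
    if j is not None:
        c=abs(j[5]-q0[5]);print(s,np.round(j,2))
        if best is None or c<best[0]:best=(c,Q)
Q=best[1]; movep(P(E,14,0,170),Q); line_to(P(E,14,0,74)); print(read_contact_force(),read_ee_pos())
gripper_close(); print(read_gripper_width(),read_contact_force(),loc(E,read_ee_pos()[:2]))
line_to(P(E,-47,0,74),vel=40); wait(.3)
print(read_contact_force(),loc(E,read_ee_pos()[:2]),read_gripper_width(),read_time_s()); snap(3)
E
```

```text
1 [ 0.68  0.2  -0.35  0.   -1.01  2.4 ]
-1 [ 0.68  0.2  -0.35  0.   -1.01 -0.75]
[-0.15588198  1.22084665  0.07333682] [521.55279028 173.20576304  74.85150291]
0.1294461344762859 [ 3.86819583 -1.29943961  1.2463164 ] [14.78151335  0.1376926 ]
[ 8.61296701 -3.65094767  0.10839097] [-45.95734148   0.41628013] 0.1290050787078382 14.1167
```

View pics/crop3.png

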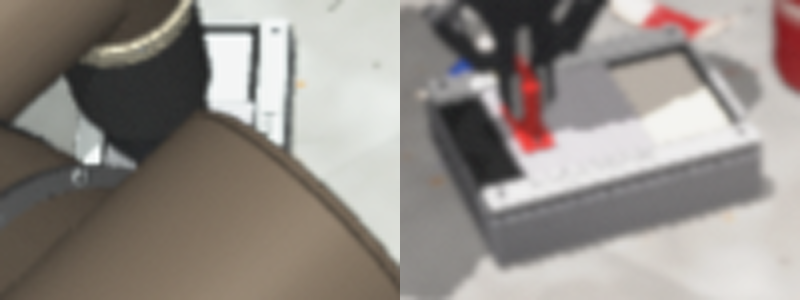

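The grasp held and the shutter is about 60.7 mm out, but the hand hides the mark in both views. I'll check the mark's position by overlaying the model (fin at 15, mark at -47) on the initial pictures.

```bash
python3 - <<'E'
from h import *
out=[]
for n,(u,v) in(("top",(186,216)),("scene",(206,146))):
    im=cv2.imread(f"pics/{n}0.png");k=8 
    c=cv2.resize(im[v:v+50,u:u+50],(400,400),interpolation=cv2.INTER_CUBIC);raw=c.copy()
    def box(x,y,hx,hy,z0,z1,col):
        for z in(z0,z1):
            p=proj(n,w(E,[[x+i*hx,y+j*hy,z] for i,j in((1,1),(1,-1),(-1,-1),(-1,1))]))
            p=((p-[u,v]+.5)*k-.5).round().astype(np.int32);cv2.polylines(c,[p],True,col,1)
    box(15,0,6,22,60,105,(0,255,0)); box(-47,67,3,9.5,58,61,(255,0,255)); box(0,0,100,80,58,58,(255,128,0))
    out.append(np.vstack([c]))
    B,G,Rr=[im[...,i].astype(float) for i in range(3)]
    m=np.clip(np.minimum(Rr,G)-B-20,0,None);mm=np.zeros_like(m);mm[v:v+50,u:u+50]=m[v:v+50,u:u+50]
    ctr=proj(n,w(E,[-47,67,61]))[0];yy,xx=np.mgrid[:420,:560];mm*=(np.hypot(xx-ctr[0],yy-ctr[1])<8)
    y=np.array([(mm*xx).sum(),(mm*yy).sum()])/mm.sum();print(n,y,loc(E,ray(n,y,60.5)))
cv2.imwrite("pics/ov.png",np.hstack(out))
E
```

```text
top [190.25678733 247.96493213] [-46.47988583  70.12920435]
scene [218.33333333 157.36842105] [-45.64896681  72.30730791]
```

View pics/ov.png

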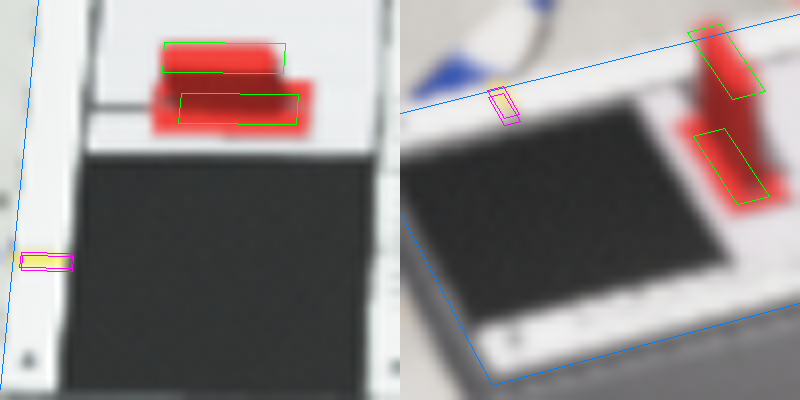

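```bash
python3 - <<'E'
from h import *
T=lambda c:(np.array(c)+.5)/8-.5+[186,216]
S=lambda c:(np.array(c)-[400,0]+.5)/8-.5+[206,146]
def yaw(n,a,b,z):
    d=ray(n,a,z)-ray(n,b,z);return -np.arctan2(d[0],d[1])
print("yaw top",yaw("top",T((90,154)),T((372,157)),53),"scene",yaw("scene",S((640,98)),S((733,268)),53))
yl=ray("top",T((38,259.7)),60.5);ys=ray("scene",S((502.7,95)),60.5)
for e in(-.06,-.07,-.08,-.09):
    p=[E[0],E[1],e]
    g=lambda n,c,z:loc(p,ray(n,c,z)).round(1)
    print(e,"top mark",loc(p,yl).round(1),"fin",g("top",T((219,58)),105),"line z51,54",g("top",T((105,106)),51),g("top",T((105,106)),54),
     "| scene mark",loc(p,ys).round(1),"fin top L end",g("scene",S((709,23)),105))
E
```

```text
yaw top -0.07030989830251143 scene -0.11202830517970558
-0.06 top mark [-46.   70.4] fin [14.9  1.4] line z51,54 [20.1 51.6] [18.7 51.1] | scene mark [-44.9  72.4] fin top L end [18.  23.7]
-0.07 top mark [-46.7  69.9] fin [14.9  1.6] line z51,54 [19.5 51.8] [18.2 51.2] | scene mark [-45.6  71.9] fin top L end [17.8 23.9]
-0.08 top mark [-47.4  69.5] fin [14.9  1.7] line z51,54 [19. 52.] [17.7 51.4] | scene mark [-46.3  71.4] fin top L end [17.6 24.1]
-0.09 top mark [-48.1  69. ] fin [14.9  1.9] line z51,54 [18.5 52.2] [17.2 51.6] | scene mark [-47.  71.] fin top L end [17.3 24.3]
```

The mark is about 62–64 mm from shut by every estimate, against 60.7 mm now. I'll move to about 62.8 mm and check the travel optically using the plate's front edge.

```bash
python3 - <<'E'
from h import *
line_to(P(E,-49,0,74),vel=20); wait(.5)
print(read_contact_force(),loc(E,read_ee_pos()[:2]),read_gripper_width(),read_time_s()); snap(4)
out=[]
for f,T in(("scene0",0),("s4",62.8)):
    c=cv2.resize(cv2.imread(f"pics/{f}.png")[146:196,206:256],(400,400),interpolation=cv2.INTER_CUBIC)
    S=lambda p:tuple(int(round(k)) for k in (p-[206,146]+.5)*8-.5)
    a0,b0=[ray("scene",(np.array(k)+.5)/8-.5+[206,146],53) for k in((240,98),(333,268))]
    d=-T*np.array([np.cos(E[2]),np.sin(E[2])])
    a,b=[S(proj("scene",[*(k+d),53])[0]) for k in(a0,b0)]; cv2.line(c,a,b,(0,255,0),1)
    out.append(c)
cv2.imwrite("pics/ov2.png",np.hstack(out))
E
```

```text
[ 9.22643298 -2.95051407 -0.52332976] [-47.90812233   0.42422693] 0.1306034609092116 14.9667
```

View pics/ov2.png

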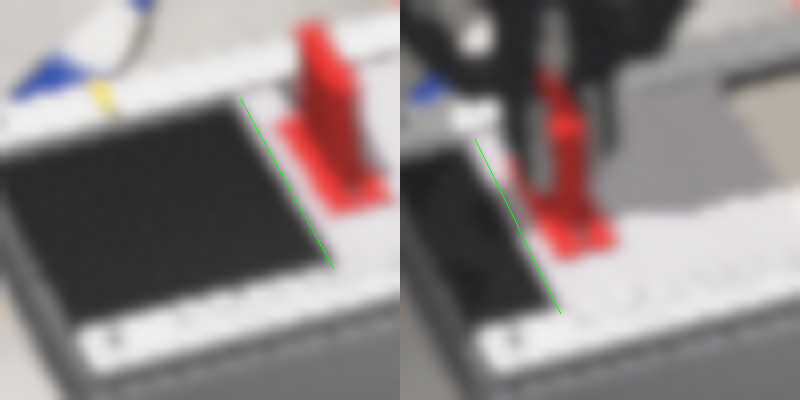

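```bash
python3 -c "
from plant import *
print(sign_off())"
```

```text
the job is handed in; nothing more can be done
None
```

I handed the job in with the fader set within about 1 mm of its mark and the shutter still held about 63 mm open, against a mark I put at 62–65 mm; the hand hid the shutter mark, so that alignment is measured, not seen.

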